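Change range on a locking range box

TASK

Switch the range box over to the tall post: pull the sprung selector knob up out of its notch, turn it towards the tall brass post and a little past it, and let it snap fully down into the notch there (how far past the post that notch lies differs, so feel for it). Do not force the knob sideways, against its stop or down while its tooth is blocked, and leave the other things on the bench where they are.

Things in the scene. Friction and masses are not known exactly. Their poses are not given: they have to be found in the camera images.
- housing: The range box: a grey metal instrument case fixed to the bench, 210 x 230 mm and 90 mm high, with the big black selector knob on its flat top. Origin on the bench exactly under the knob's vertical axis (the case reaches from x = -95 to +115 mm and y = -115 to +115 mm about it); z up; its x axis is where the knob's pointer points at the start.
- knob_grip (a point): Where to grip the black plastic knob: on its vertical axis, 11 mm below the top of its upright grip bar (70 mm long, 18 wide, 34 high, parallel faces), which stands on an 86 mm disc whose upper face is 23 mm below this point. x axis along the bar to the pointer. Rises and turns with the knob. A fixed steel collar, 102 mm across, rings the disc, no higher than it.
- pointer_tip (a point): Tip of the thin aluminium pointer that sticks out of one end of the knob's bar, 66 mm from the knob's axis; it rises and turns with the knob.
- lift (a joint): How far the knob is pulled up, m: 0 when home in a notch (below 0.002 counts), about 0.007 when its hidden tooth rests on the rim between notches, so it turns free only above 0.0075; hard stop at 0.014. A damped spring pulls it down: about 5 N when home, 8 N on the rim, 10 N at the stop; let go, it sinks at about 0.1 m/s.
- selector (a joint): Turn of the knob, rad, counter-clockwise seen from above, 0 in its starting notch (pointer along the housing's x axis); it turns from -1.5 to 1.5 and stays where it is left (light friction).
- tooth: The knob's locking tooth, 8 mm wide, hidden under the disc, 36 mm from the axis on the pointer's side; turns and rises with the knob. Origin on the axis, level with the case's top when home. The notches of the hidden rim are 11 mm wide (0.04 rad play each way), 7 mm deep. More than 20 N on the tooth (sideways in a notch, down on the rim, up at the stop) damages it.
- tall_post: The tall brass post, 48 mm high, 20 mm across, on the case's top 86 mm from the knob's axis, 0.64 rad to one side of the start direction (side changes). Origin: centre of its foot. Its notch is set by hand: the knob goes home somewhere between 0.74 and 1.30 rad from its start, that is 0.10 to 0.66 past the post. It cannot be seen, only felt: with the tooth on the rim, turn until it drops in.
- short_post: The short, wide brass post, 16 mm high, 26 mm across, in the mirrored place on the other side, with a notch of its own (the wrong one). Origin at the centre of its foot.
- eraser: A grey-black eraser, 34 x 20 x 12 mm, lying on a front corner of the case. Origin under its centre. To be left alone.
- calculator: A pocket calculator, 145 x 75 x 16 mm, beside the case. Origin under its centre, x along it. To be left alone.
- meter: A black needle meter, 150 x 85 x 48 mm, beside the case. Origin under its centre, x along it. To be left alone.
- weight: A steel slotted-type weight with a small head, 38 mm across, 42 mm high, in front of the case. Origin under its centre. To be left alone.
- book: A thick textbook, 172 x 244 x 34 mm, at the right. Origin under its centre. To be left alone.
- ruler: A clear ruler, 210 x 28 x 4 mm, beyond the case. Origin under its centre, x along it. To be left alone.

How it is judged:
On the way, in this order (a step that is already met when the one before it is completed fails the run):
1. the knob is pulled up clear of its starting notch (value of joint lift above 0.0075 m), for 0.1 s.
2. the knob has dropped home in the notch past the tall post (value of joint lift below 0.002 m and ((y of tall_post in the frame of housing above 0 m and value of joint selector above 0.66 rad) or (y of tall_post in the frame of housing below 0 m and value of joint selector below -0.66 rad))), for 0.2 s.
At the end, for the whole second after the job is handed in: The knob is down in the notch past the tall post (lift below 2 mm), turned more than 0.66 rad from its start to that post's side (the only notch there), and it is at rest (all of step 2 and velocity of joint selector between -0.05 and 0.05 rad/s); the robot touches nothing.
It fails at once if the knob's tooth is forced: more than 20 N on it, against a notch's side, the rim or the stop (contact force between tooth and anything else above 20 N).
It fails at once if a thing lying about on the bench or the case is moved by more than 30 mm (distance of any of eraser, calculator, meter, weight, book, ruler from where it was at the start of the episode above 0.03 m).
It also fails if it takes over 53 s, if anything falls off the work surface, if the arm or the gripper's body presses on something with over 40 N, if the wrist force passes 120 N, or if a joint passes its speed limit or range.

ROBOT

A 6-joint arm with a two-finger parallel gripper is mounted at the origin on the work surface. World frame = base frame: x ahead of the robot, y to its left, z up, the work surface at z = 0. Lengths are in m, angles in rad, forces in N, time in s.
With the tool pointing down it reaches from about 0.35 to 0.85 m from the base axis. Payload 8.1 kg.
Tool frame: the origin (TCP) lies at the very end of the fingers, on their centre line; the grasp point (between the pads) lies 19 mm behind it (pinch_z is the distance from the TCP to the grasp point, in m); z points along the fingers, y is the direction in which the jaws open and shut (so a half turn about z gives the same grasp; the last joint's range is limited). The gripper opens to 93 mm and grips with 3 to 60 N. Pads are 15 mm wide; open, the fingers measure 128 mm over their backs; the gripper's body (75 mm by 188 mm) begins 65 mm behind the grasp point.
Start: joints at [1.241, 0.13, 1.488, -0, 1.523, -0.085], TCP at [0.145, 0.582, 0.219] pointing down, gripper open.
Joint ranges: [-2.96, 2.96], [-0.89, 2.26], [0.02, 2.5], [-1.34, 4.48], [0, 2.73], [-2.66, 2.66]. Speed limits (rad/s): [2.39, 2.39, 2.79, 3.14, 3.14, 3.14].

INTERFACE

Orientations are given as a rotation vector (axis times angle).
In Python, from plant import * gives the robot as it stands.
- The arm moves only by the tool move_arm, never from a script. Its argument "series" is a list of rows, each a list of 7 numbers: the shift along the tool's x, y, z each as a share of 10 cm, from -1 to 1, then the turn, a rotation vector about the tool's x, y, z each as a share of 180 degrees, from -1 to 1, then the opening, from -1 (shut) to 1 (fully open). In form: [[dx, dy, dz, rx, ry, rz, jaw], ...]. A call has 1 to 8 rows; each row is the pose to reach, as a shift and turn from the pose commanded when the call began, along the tool's axes at that moment, turning the shorter way round; what a row does not reach only later rows make up. A row lasts 1/10 s, in which the tool goes at most 50 mm and 8.59 degrees, less where a joint would pass 70% of its speed; a pose out of reach is approached as far as the arm can. A call with a number of a shift or a turn outside -1 to 1 is refused whole. A call with a gripper value outside its range is refused whole. The fingers move at their own pace and stop on an object; "squeeze" is the grip in N (left out, the last holds). Time passes only in rows, so rows that repeat a pose let the fingers close. It gives the time, the measured TCP pose, the force and the opening at its end, in the units of the state.
- read_state(): the state, without advancing time (a new reading comes with each control period).
- read_camera(name): name is "scene" or "top"; returns a dict with "frame" (480x640x3 uint8, red, green, blue), "K" (3x3 intrinsics, pixels), "k1" (the pictures are not rectified: a ray, as slopes to the right and down, at radius r is drawn at 1 + k1 r^2 times it, then the intrinsics apply), "rvec" (rotation vector, rad) and "tvec" (3), from world to camera coordinates, as OpenCV has them. Camera axes: x right, y down, z forward; pixel columns grow to the right and rows downward; lengths in m; the calibration is good to about 2 mm. A picture is of the moment at which its call begins. There is no depth.
- close_job(): hands the job in, once; it reports no verdict.
The state is a dict: "t": time; "q": joint angles; "dq": joint speeds; "joint_torque": joint torques, N m; "tool_pos": TCP position; "orientation": TCP orientation; "force": force on the tool from outside, world axes, zero at the start; "wrist_torque": the same for the moment, N m; "opening": finger opening in m.
Only numpy, scipy, OpenCV 4.12 (cv2) and the standard library are available. Lean on these libraries where they do the work, as an engineer would, in place of code of your own. Each camera call takes 0.05 s, during which the arm holds its last target.

## Working session

There is one attempt and no reset: what is moved stays moved. The work goes in short steps, Python scripts to look and compute and a tool call to move; the robot and the scene stay as the last step left them, time stands still between calls to the robot, and variables do not carry over. Pictures are saved under pics/ and viewed, and the job is handed in when it is done.

Besides the shell and the picture viewer there is one more tool, called after "Emit:" as name(argument=value, ...), one argument or row to a line, values as JSON. move_arm: Moves the arm, as the interface text tells. Shift numbers are shares of 10 cm and turn numbers shares of 180 degrees, none past 1 either way. Its arguments: {"type":"object","properties":{"series":{"type":"array","items":{"type":"array","items":{"type":"number"}}},"squeeze":{"type":"number"}},"required":["series"]}

```bash
mkdir -p pics; ls; python3 - <<'E'
from plant import *
import cv2
print(read_state())
for n in("scene","top"):
    c=read_camera(n); cv2.imwrite(f"pics/{n}0.png",c["frame"][:,:,::-1]); print(n,c["K"],c["k1"],c["rvec"],c["tvec"])
E
```

```text
pics
{'t': 0.0, 'q': array([ 1.24058948e+00,  1.31146224e-01,  1.48924549e+00,  2.17132558e-05,
        1.52298869e+00, -8.54205761e-02]), 'dq': array([ 2.15371609e-04, -8.44512473e-05,  7.08779896e-04,  8.50572655e-04,
       -7.30049704e-04, -3.20886401e-05]), 'joint_torque': array([-7.64043543e-04, -5.59851873e+01, -4.91761708e+01,  7.67472899e-02,
        3.53988656e-02, -1.80213797e-04]), 'tool_pos': array([0.1452126 , 0.58159532, 0.21761492]), 'orientation': array([-3.83503982e-01, -3.11770282e+00,  2.74040580e-03]), 'force': array([-0.67989186, -0.61137494,  0.30396095]), 'wrist_torque': array([-0.01892864,  0.05258356, -0.0350569 ]), 'opening': 0.0932943507965004}
scene [[484.73525627   0.         323.65336753]
 [  0.         484.73525627 241.05341769]
 [  0.           0.           1.        ]] -0.019914340228539995 [ 1.19874519  2.28957275 -1.0146704 ] [ 0.4478929  -0.21610182  1.52589115]
top [[491.70038549   0.         319.89752416]
 [  0.         491.70038549 248.25349002]
 [  0.           0.           1.        ]] -0.13510851483746286 [ 2.11315153 -2.16149429  0.12244065] [-0.09338725  0.59581179  1.2863147 ]
```

View pics/scene0.png

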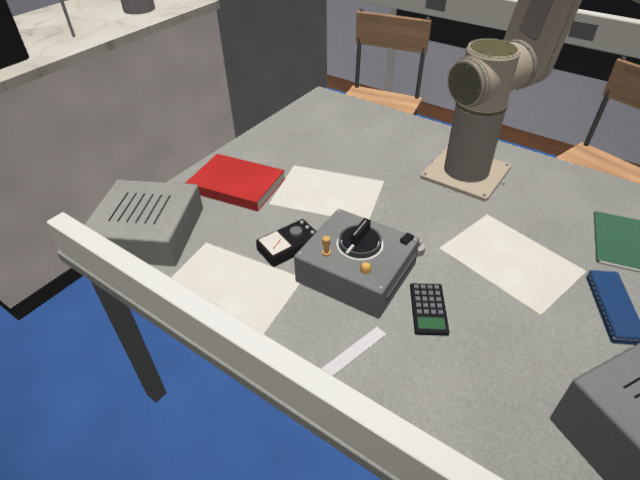

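View pics/top0.png

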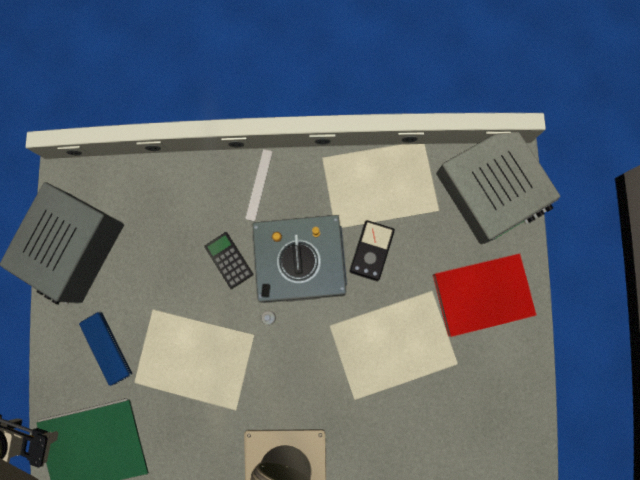

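The top view has x up and y to the left. The knob is at about (298,260) with its pointer up. The tall post is on the right (−y) side at about (316,231), and the short post is at (277,237). Next I'll crop and measure.

```bash
cat > h.py <<'E'
import cv2,numpy as np
def ray(c,uv):
    n=cv2.undistortPoints(np.array([[uv]],float),c["K"],np.array([c["k1"],0,0,0,0.]))[0,0] 
    R=cv2.Rodrigues(np.array(c["rvec"]))[0]
    return -R.T@np.array(c["tvec"]), R.T@np.array([n[0],n[1],1])
def plane(c,uv,z):
    o,d=ray(c,uv); return o+d*(z-o[2])/d[2]
def proj(c,P):
    return cv2.projectPoints(np.array(P,float).reshape(-1,3),np.array(c["rvec"],float),np.array(c["tvec"],float),c["K"],np.array([c["k1"],0,0,0,0.]))[0].reshape(-1,2)
E
python3 - <<'E'
import cv2
a=cv2.imread("pics/top0.png")[205:310,240:360]; cv2.imwrite("pics/tz.png",cv2.resize(a,None,fx=5.5,fy=5.5,interpolation=2))
a=cv2.imread("pics/scene0.png")[205:315,285:435]; cv2.imwrite("pics/sz.png",cv2.resize(a,None,fx=5,fy=5,interpolation=2))
E
```

```text
(no output)
```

View pics/tz.png

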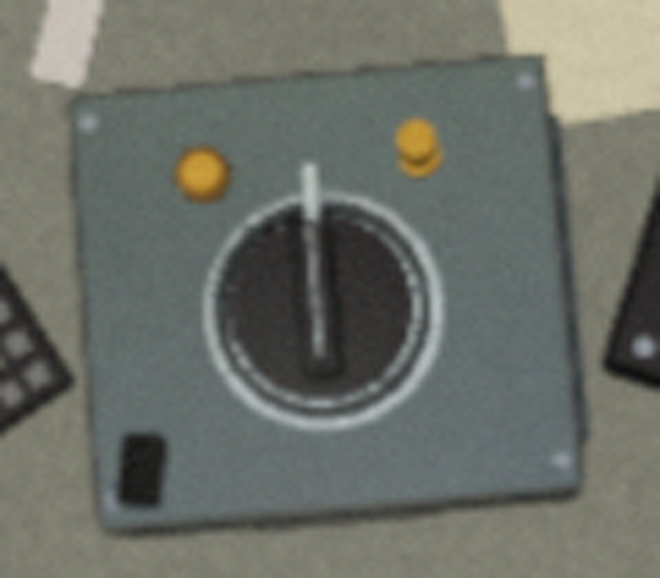

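View pics/sz.png

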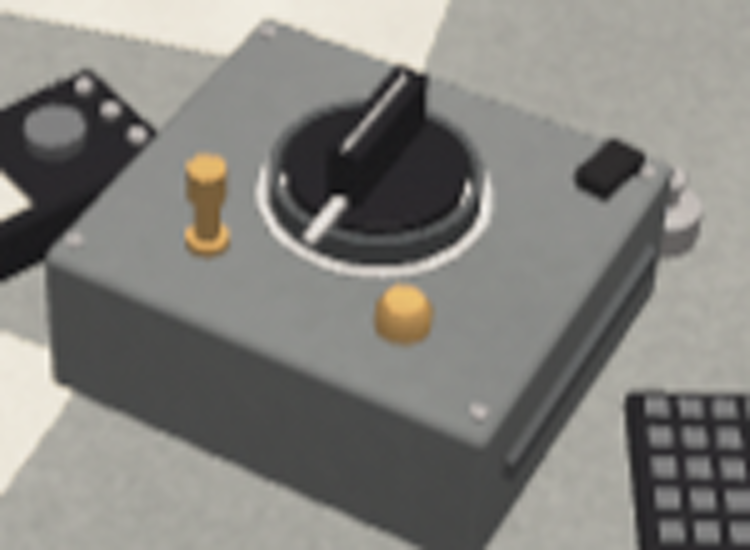

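The top view (5.5× crop) shows the tall post's top at (418,140), with its foot at (422,160), the short post at (203,174), the collar centred on (323,308), and the bar line running from (310,215) to (319,355). The scene view confirms that the tall post is on the meter side (−y).

```bash
python3 - <<'E'
from plant import *
from h import *
import cv2
T=read_camera("top");S=read_camera("scene")
t=lambda x,y:((x+.5)/5.5-.5+240,(y+.5)/5.5-.5+205)
s=lambda x,y:((x+.5)/5-.5+285,(y+.5)/5-.5+205)
def tri(a,b):
    o1,d1=ray(T,a);o2,d2=ray(S,b);d1/=np.linalg.norm(d1);d2/=np.linalg.norm(d2)
    k=np.linalg.lstsq(np.c_[d1,-d2],o2-o1,rcond=None)[0]
    p,q=o1+k[0]*d1,o2+k[1]*d2
    return (p+q)/2,np.linalg.norm(p-q)
np.set_printoptions(precision=4,suppress=True)
print("bar rear top",tri(t(319,355),s(403,75)))
print("bar front top",tri(t(310,218),s(347,150)))
print("pointer tip",tri(t(308,165),s(309,240)))
print("tall top",tri(t(418,136),s(207,163)))
C=[plane(T,t(*p),.09) for p in[(72,97),(543,57),(578,495),(104,530)]]
for a in C: print(a)
print([np.linalg.norm(C[i]-C[(i+1)%4]) for i in range(4)])
C=np.array(C);fx=((C[0]+C[1])/2-(C[2]+C[3])/2);fx/=np.linalg.norm(fx);print("yaw",np.arctan2(fx[1],fx[0]),"axis",C.mean(0)-fx*.01)
for z in(.09,.1):print("collar",z,plane(T,t(323.5,308.5),z), np.linalg.norm(plane(T,t(203,308),z)-plane(T,t(444,308),z)))
for n,p,z in(("foot",(422,158),.092),("short",(203,174),.106)):
  print(n,plane(T,t(*p),z))
b=plane(T,t(319,355),.135);f=plane(T,t(310,218),.135);print("bar@.135",b,f,f-b,np.arctan2(*(f-b)[[1,0]]))
E
```

```text
bar rear top (array([ 0.5286, -0.0545,  0.1469]), np.float64(0.0028597202899951725))
bar front top (array([ 0.5896, -0.0494,  0.1475]), np.float64(0.0016022240898723376))
pointer tip (array([ 0.62  , -0.0477,  0.1161]), np.float64(0.0011323792565137549))
tall top (array([ 0.6273, -0.0994,  0.1422]), np.float64(0.00020097402063524078))
[0.6601 0.0675 0.09  ]
[ 0.6735 -0.1581  0.09  ]
[ 0.4651 -0.169   0.09  ]
[0.4534 0.053  0.09  ]
[np.float64(0.22602569685997836), np.float64(0.20861403233018616), np.float64(0.22230255331086676), np.float64(0.2071614668753987)]
yaw 0.0613413034999871 axis [ 0.553  -0.0523  0.09  ]
collar 0.09 [ 0.5554 -0.0517  0.09  ] 0.113779843758644
collar 0.1 [ 0.5543 -0.0524  0.1   ] 0.11287938461779738
foot [ 0.6258 -0.0996  0.092 ]
short [0.6184 0.003  0.106 ]
bar@.135 [ 0.529  -0.0524  0.135 ] [ 0.5919 -0.0492  0.135 ] [0.0629 0.0032 0.    ] 0.050769898620213444
```

Emit:
move_arm(
  series=[
    [-0.4,-0.38,0,0,0,0,-0.1],
    [-0.8,-0.75,0,0,0,0,-0.1],
    [-0.92,-0.86,0,0,0,0,-0.1],
  ],
  squeeze=5,
)

```text
t: 0.5
tool_pos: [0.215, 0.4739, 0.2181]
orientation: [0.385, 3.118, -0.002]
force: [-0.0, -0.7, -0.9]
opening: 0.0734
```

Emit:
move_arm(
  series=[
    [-0.4,-0.38,0,0,0,0,-0.1],
    [-0.8,-0.75,0,0,0,0,-0.1],
    [-0.92,-0.86,0,0,0,0,-0.1],
  ],
)

```text
t: 0.8
tool_pos: [0.2835, 0.368, 0.2185]
orientation: [0.386, 3.117, -0.001]
force: [0.4, 0.7, -0.6]
opening: 0.0494
```

Emit:
move_arm(
  series=[
    [-0.4,-0.38,0,0,0,0,-0.1],
    [-0.8,-0.75,0,0,0,0,-0.1],
    [-0.92,-0.86,0,0,0,0,-0.1],
  ],
)

```text
t: 1.1
tool_pos: [0.3519, 0.2621, 0.2186]
orientation: [0.386, 3.117, -0.001]
force: [0.1, 0.7, -0.5]
opening: 0.042
```

Emit:
move_arm(
  series=[
    [-0.4,-0.38,0,0,0,0,-0.1],
    [-0.8,-0.75,0,0,0,0,-0.1],
    [-0.92,-0.86,0,0,0,0,-0.1],
  ],
)

```text
t: 1.4
tool_pos: [0.4203, 0.1562, 0.2187]
orientation: [0.387, 3.117, -0.001]
force: [0.1, 0.3, 0.6]
opening: 0.0418
```

Emit:
move_arm(
  series=[
    [-0.4,-0.38,0,0,0,0,-0.1],
    [-0.8,-0.75,0,0,0,0,-0.1],
    [-0.92,-0.86,0,0,0,0,-0.1],
  ],
)

```text
t: 1.7
tool_pos: [0.4887, 0.0503, 0.2185]
orientation: [0.387, 3.117, -0.001]
force: [0.3, 0.5, 0.6]
opening: 0.0421
```

Emit:
move_arm(
  series=[
    [-0.4,-0.38,0,0,0,-0.04,-0.1],
    [-0.8,-0.75,0,0,0,-0.08,-0.1],
    [-0.92,-0.86,0,0,0,-0.097,-0.1],
    [-0.92,-0.86,0,0,0,-0.097,-0.1],
    [-0.92,-0.86,0,0,0,-0.097,-0.1],
  ],
)

```text
t: 2.2
tool_pos: [0.5555, -0.0524, 0.2181]
orientation: [0.09, -3.139, -0.001]
force: [-0.2, -0.9, -0.0]
opening: 0.0418
```

Emit:
move_arm(
  series=[
    [0.01,0,0.4,0,0,0,-0.1],
    [0.01,0,0.58,0,0,0,-0.1],
    [0.01,0,0.58,0,0,0,-0.1],
  ],
)

```text
t: 2.5
tool_pos: [0.5519, -0.0504, 0.1572]
orientation: [0.095, -3.134, -0.003]
force: [-0.2, 0.1, 0.6]
opening: 0.0418
```

```bash
python3 - <<'E'
from plant import *
import cv2
a=read_camera("scene")["frame"][:,:,::-1][150:315,260:460]; cv2.imwrite("pics/s1.png",cv2.resize(a,None,fx=3.6,fy=3.6,interpolation=2))
a=read_camera("top")["frame"][:,:,::-1][205:310,240:360]; cv2.imwrite("pics/t1.png",cv2.resize(a,None,fx=5,fy=5,interpolation=2))
print(read_state())
E
```

```text
{'t': 2.6, 'q': array([-1.84270285e-01,  4.83493717e-02,  1.68085023e+00,  2.10356422e-04,
        1.41258624e+00, -1.81583571e+00]), 'dq': array([-0.00535834, -0.01268801, -0.03567321, -0.00046841, -0.00112439,
       -0.00527512]), 'joint_torque': array([-2.71391933e-02, -4.85703170e+01, -4.58653772e+01, -2.94922886e-02,
        5.77875157e-02,  2.56285892e-02]), 'tool_pos': array([ 0.55452844, -0.05119411,  0.16118865]), 'orientation': array([ 9.53847387e-02, -3.13999969e+00, -3.83428505e-04]), 'force': array([ 0.67810777, -0.24875025,  0.48817837]), 'wrist_torque': array([ 0.0294903 , -0.01374852,  0.04378792]), 'opening': 0.0418625250299473}
```

View pics/s1.png

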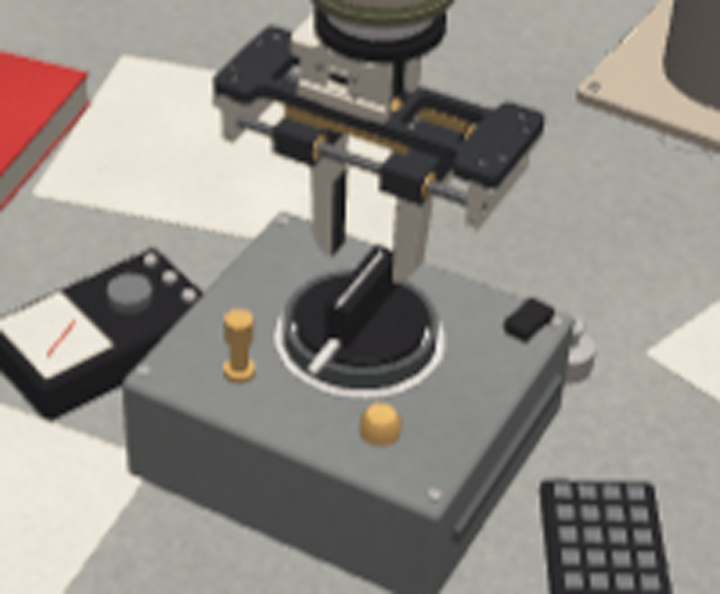

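View pics/t1.png

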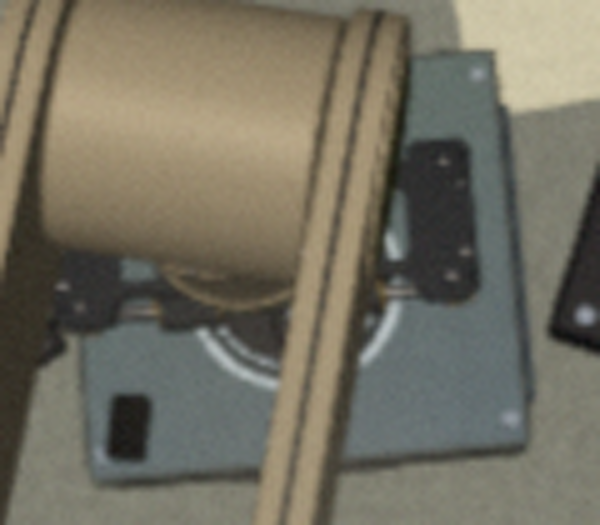

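In the scene view the fingertips, at (332,245) and (408,275), straddle the bar between (345,300) and (380,255). I'll go down.

Emit:
move_arm(
  series=[
    [0,0,0.15,0,0,0,-0.1],
    [0,0,0.3,0,0,0,-0.1],
    [0,0,0.42,0,0,0,-0.1],
    [0,0,0.42,0,0,0,-0.1],
    [0,0,0.42,0,0,0,-0.1],
  ],
)

```text
t: 3.1
tool_pos: [0.5544, -0.0523, 0.118]
orientation: [0.094, -3.139, -0.0]
force: [-1.4, -0.4, 0.6]
opening: 0.0421
```

```bash
python3 - <<'E'
from plant import *
import cv2
a=read_camera("scene")["frame"][:,:,::-1][150:315,260:460]; cv2.imwrite("pics/s2.png",cv2.resize(a,None,fx=3.6,fy=3.6,interpolation=2))
s=read_state();print(s['tool_pos'],s['orientation'],s['force'],s['wrist_torque'])
E
```

```text
[ 0.55496814 -0.05242856  0.11875476] [ 9.38635986e-02 -3.14017597e+00  1.74571348e-05] [ 0.70766074 -1.18513761 -0.19965132] [ 0.04325529 -0.00535833  0.03689332]
```

View pics/s2.png

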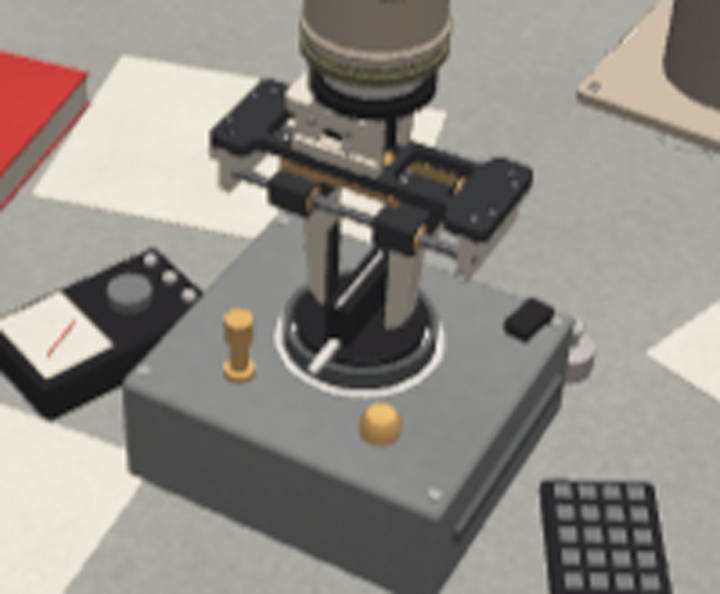

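The fingers are on either side of the bar, just above the disc. I'll close gently first.

Emit:
move_arm(
  series=[
    [0,0,0,0,0,0,-1],
    [0,0,0,0,0,0,-1],
    [0,0,0,0,0,0,-1],
    [0,0,0,0,0,0,-1],
    [0,0,0,0,0,0,-1],
  ],
  squeeze=4,
)

```text
t: 3.65
tool_pos: [0.5552, -0.052, 0.119]
orientation: [-0.094, 3.139, 0.001]
force: [-0.6, 3.2, 1.9]
opening: 0.0182
```

```bash
python3 - <<'E'
from plant import *
s=read_state();print(s['tool_pos'],s['orientation'],s['force'],s['wrist_torque'],s['opening'])
E
```

```text
[ 0.55515925 -0.05197016  0.11903853] [-9.43245698e-02  3.13949159e+00  7.91473232e-04] [-0.62231877  3.15639333  1.90134971] [ 0.6273153  -0.00907666  0.06211266] 0.01824678435773766
```

Emit:
move_arm(
  series=[
    [0,0,0,0,0,0,-1],
    [0,0,0,0,0,0,-1],
    [0,0,0,0,0,0,-1],
  ],
  squeeze=15,
)

```text
t: 3.95
tool_pos: [0.5552, -0.052, 0.119]
orientation: [-0.094, 3.14, 0.001]
force: [-0.9, 5.3, 4.5]
opening: 0.0179
```

```bash
python3 - <<'E'
from plant import *
s=read_state();print(s['tool_pos'],s['orientation'],s['force'],s['wrist_torque'],s['opening'])
E
```

```text
[ 0.55515215 -0.05198827  0.11901587] [-9.44281474e-02  3.13952828e+00  7.01530613e-04] [-0.89241593  5.3440122   4.53855927] [ 0.94765342  0.07645211 -0.02161421] 0.01786627209517061
```

Emit:
move_arm(
  series=[
    [0,0,0,0,0,0,-1],
    [0,0,0,0,0,0,-1],
    [0,0,0,0,0,0,-1],
  ],
  squeeze=40,
)

```text
t: 4.25
tool_pos: [0.5551, -0.052, 0.119]
orientation: [-0.094, 3.14, 0.001]
force: [-0.6, 5.2, 5.9]
opening: 0.0177
```

```bash
python3 - <<'E'
from plant import *
s=read_state();print(s['tool_pos'],s['orientation'],s['force'],s['wrist_torque'],s['opening'])
E
```

```text
[ 0.55514279 -0.05199019  0.1190036 ] [-9.43553017e-02  3.13955224e+00  7.09601930e-04] [-0.63850888  5.22110502  5.92045354] [1.13299834 0.07375367 0.03289116] 0.017743123822043468
```

Emit:
move_arm(
  series=[
    [0,0,-0.02,0,0,0,-1],
    [0,0,-0.04,0,0,0,-1],
    [0,0,-0.06,0,0,0,-1],
    [0,0,-0.08,0,0,0,-1],
    [0,0,-0.1,0,0,0,-1],
    [0,0,-0.1,0,0,0,-1],
    [0,0,-0.1,0,0,0,-1],
  ],
)

```text
t: 4.95
tool_pos: [0.5549, -0.052, 0.1272]
orientation: [0.094, -3.14, -0.001]
force: [6.3, 4.0, -8.5]
opening: 0.0178
```

```bash
python3 - <<'E'
from plant import *
import cv2
a=read_camera("scene")["frame"][:,:,::-1][150:315,260:460]; cv2.imwrite("pics/s3.png",cv2.resize(a,None,fx=3.6,fy=3.6,interpolation=2))
s=read_state();print(s['tool_pos'],s['orientation'],s['force'],s['wrist_torque'])
E
```

```text
[ 0.55492131 -0.05197974  0.12713662] [ 9.42004280e-02 -3.14009777e+00 -1.08210056e-03] [ 6.45823996  4.1480198  -8.03112033] [ 0.87826385 -1.21709297  0.01423998]
```

View pics/s3.png

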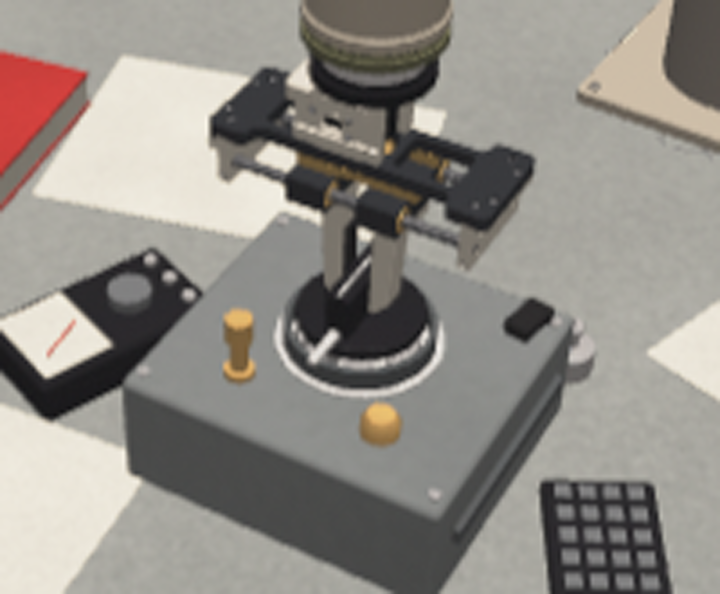

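Emit:
move_arm(
  series=[
    [-0.005,0.003,-0.01,0,0,0,-1],
    [-0.009,0.006,-0.02,0,0,0,-1],
    [-0.009,0.006,-0.02,0,0,0,-1],
  ],
)

```text
t: 5.3
tool_pos: [0.5551, -0.0519, 0.1292]
orientation: [0.094, -3.138, 0.0]
force: [3.7, 0.3, -8.9]
opening: 0.0178
```

```bash
python3 - <<'E'
from plant import *
s=read_state();print(s['tool_pos'],s['orientation'],s['force'],s['wrist_torque'])
E
```

```text
[ 0.5550878  -0.05187339  0.12916844] [ 9.38918530e-02 -3.13840535e+00  2.00060143e-04] [ 3.67322286  0.25741585 -8.87830403] [ 0.26424152 -0.75398592  0.02423162]
```

Emit:
move_arm(
  series=[
    [-0.004,0,0,0,0,0.02,-1],
    [-0.004,0,0,0,0,0.05,-1],
    [-0.004,0,0,0,0,0.08,-1],
    [-0.004,0,0,0,0,0.11,-1],
    [-0.004,0,0,0,0,0.14,-1],
    [-0.004,0,0,0,0,0.17,-1],
    [-0.004,0,0,0,0,0.19,-1],
    [-0.004,0,0,0,0,0.19,-1],
  ],
)

```text
t: 6.1
tool_pos: [0.5551, -0.0522, 0.1294]
orientation: [-0.835, -3.026, 0.002]
force: [1.1, -1.7, -9.3]
opening: 0.0175
```

```bash
cat > st.py <<'E'
from plant import *
import numpy as np,cv2
np.set_printoptions(precision=4,suppress=True)
def st():
    s=read_state();R=cv2.Rodrigues(np.array(s['orientation']))[0];x=-R[:,0];y=R[:,1]
    f=np.array(s['force'])
    print('t',round(s['t'],2),'pos',s['tool_pos'],'knob yaw-0.06',round(np.arctan2(x[1],x[0])-.06,4),'F',f,'tool xy F',[round(R[:,0]@f,2),round(y@f,2)],'Tq',s['wrist_torque'],'open',round(s['opening'],4))
st()
E
python3 st.py
```

```text
t 6.1 pos [ 0.5551 -0.0522  0.1294] knob yaw-0.06 -0.5983 F [ 1.135  -1.674  -9.2898] tool xy F [np.float64(-1.85), np.float64(-0.84)] Tq [-0.321  -0.2396 -0.0428] open 0.0175
```

Emit:
move_arm(
  series=[
    [0,0,0.01,0,0,0,-1],
    [0,0,0.02,0,0,0,-1],
    [0,0,0.03,0,0,0,-1],
    [0,0,0.03,0,0,0,-1],
  ],
)

```text
t: 6.5
tool_pos: [0.5552, -0.0522, 0.1269]
orientation: [-0.832, -3.027, 0.002]
force: [-3.4, -3.7, -9.2]
opening: 0.0174
```

```bash
python3 st.py
```

```text
t 6.5 pos [ 0.5552 -0.0522  0.1269] knob yaw-0.06 -0.5965 F [-3.4455 -3.7337 -9.235 ] tool xy F [np.float64(1.04), np.float64(-4.95)] Tq [-0.8864  0.7111  0.0153] open 0.0174
```

Emit:
move_arm(
  series=[
    [0,-0.003,0.005,0,0,0,-1],
    [0,-0.005,0.01,0,0,0,-1],
    [0,-0.005,0.01,0,0,0,-1],
  ],
)

```text
t: 6.8
tool_pos: [0.5552, -0.0522, 0.1262]
orientation: [-0.833, -3.028, 0.001]
force: [-4.2, -3.7, -7.4]
opening: 0.0176
```

```bash
python3 st.py
```

```text
t 6.8 pos [ 0.5552 -0.0522  0.1262] knob yaw-0.06 -0.5967 F [-4.2432 -3.6827 -7.3977] tool xy F [np.float64(1.75), np.float64(-5.33)] Tq [-0.6825  0.905   0.068 ] open 0.0176
```

Emit:
move_arm(
  series=[
    [0.002,-0.003,0.005,0,0,0,-1],
    [0.002,-0.005,0.01,0,0,0,-1],
    [0.002,-0.005,0.01,0,0,0,-1],
  ],
)

```text
t: 7.1
tool_pos: [0.5552, -0.0522, 0.1261]
orientation: [-0.833, -3.029, -0.0]
force: [-5.3, -1.2, -2.3]
opening: 0.0179
```

```bash
python3 st.py
```

```text
t 7.1 pos [ 0.5552 -0.0522  0.1261] knob yaw-0.06 -0.5965 F [-5.2757 -1.1595 -2.3416] tool xy F [np.float64(3.94), np.float64(-3.69)] Tq [-0.418   1.1588  0.0707] open 0.0179
```

Emit:
move_arm(
  series=[
    [0.004,-0.002,0,0,0,0,-1],
    [0.004,-0.002,0,0,0,0.01,-1],
    [0.004,-0.002,0,0,0,0.02,-1],
    [0.004,-0.002,0,0,0,0.02,-1],
  ],
  squeeze=12,
)

```text
t: 7.5
tool_pos: [0.5552, -0.0522, 0.126]
orientation: [0.928, 3.001, 0.0]
force: [-4.5, -1.0, -3.6]
opening: 0.0178
```

```bash
python3 st.py
```

```text
t 7.5 pos [ 0.5552 -0.0522  0.126 ] knob yaw-0.06 -0.66 F [-4.4719 -1.0045 -3.6236] tool xy F [np.float64(3.12), np.float64(-3.36)] Tq [-0.333   0.7479  0.0027] open 0.0178
```

Emit:
move_arm(
  series=[
    [0.003,-0.003,0.004,0,0,0.005,-1],
    [0.003,-0.003,0.004,0,0,0.01,-1],
    [0.003,-0.003,0.004,0,0,0.01,-1],
  ],
)

```text
t: 7.8
tool_pos: [0.5551, -0.0522, 0.1259]
orientation: [0.975, 2.985, 0.001]
force: [-4.0, 1.9, 1.0]
opening: 0.0181
```

```bash
python3 st.py
```

```text
t 7.8 pos [ 0.5551 -0.0522  0.1259] knob yaw-0.06 -0.6914 F [-4.0025  1.9432  1.0389] tool xy F [np.float64(4.38), np.float64(-0.79)] Tq [-0.0218  0.5649  0.1372] open 0.0181
```

Emit:
move_arm(
  series=[
    [0,0,0,0,0,0.005,-1],
    [0,0,0,0,0,0.01,-1],
    [0,0,0,0,0,0.01,-1],
  ],
)

```text
t: 8.1
tool_pos: [0.5551, -0.0523, 0.1258]
orientation: [1.023, 2.969, 0.001]
force: [-4.1, 2.2, 3.1]
opening: 0.0177
```

```bash
python3 st.py
```

```text
t 8.1 pos [ 0.5551 -0.0523  0.1258] knob yaw-0.06 -0.7233 F [-4.117   2.1897  3.1256] tool xy F [np.float64(4.59), np.float64(-0.81)] Tq [0.2132 0.5116 0.1002] open 0.0177
```

Emit:
move_arm(
  series=[
    [0.005,0,-0.003,0,0,0.005,-1],
    [0.005,0,-0.003,0,0,0.01,-1],
    [0.005,0,-0.003,0,0,0.01,-1],
  ],
)

```text
t: 8.4
tool_pos: [0.5549, -0.0522, 0.1259]
orientation: [1.069, 2.952, 0.001]
force: [1.1, 1.0, -0.6]
opening: 0.0177
```

```bash
python3 st.py
```

```text
t 8.4 pos [ 0.5549 -0.0522  0.1259] knob yaw-0.06 -0.7549 F [ 1.0543  1.0007 -0.6346] tool xy F [np.float64(-0.17), np.float64(1.44)] Tq [ 0.0682 -0.3318  0.1583] open 0.0177
```

Emit:
move_arm(
  series=[
    [0,0,0,0,0,0.005,-1],
    [0,0,0,0,0,0.01,-1],
    [0,0,0,0,0,0.01,-1],
  ],
)

```text
t: 8.7
tool_pos: [0.5547, -0.0522, 0.1258]
orientation: [1.116, 2.936, 0.0]
force: [4.0, 0.6, -0.5]
opening: 0.0178
```

```bash
python3 st.py
```

```text
t 8.7 pos [ 0.5547 -0.0522  0.1258] knob yaw-0.06 -0.7864 F [ 3.9711  0.589  -0.5287] tool xy F [np.float64(-2.58), np.float64(3.08)] Tq [ 0.0494 -0.7879  0.1308] open 0.0178
```

Emit:
move_arm(
  series=[
    [-0.003,0.003,0,0,0,0.005,-1],
    [-0.003,0.003,0,0,0,0.01,-1],
    [-0.003,0.003,0,0,0,0.01,-1],
  ],
)

```text
t: 9.0
tool_pos: [0.5547, -0.0522, 0.1257]
orientation: [1.162, 2.919, -0.0]
force: [1.5, 0.9, 2.0]
opening: 0.0178
```

```bash
python3 st.py
```

```text
t 9.0 pos [ 0.5547 -0.0522  0.1257] knob yaw-0.06 -0.8177 F [1.4657 0.9416 1.9748] tool xy F [np.float64(-0.42), np.float64(1.69)] Tq [-0.0223 -0.446   0.2287] open 0.0178
```

Emit:
move_arm(
  series=[
    [0,0,0,0,0,0.005,-1],
    [0,0,0,0,0,0.01,-1],
    [0,0,0,0,0,0.01,-1],
  ],
)

```text
t: 9.3
tool_pos: [0.5547, -0.0522, 0.1257]
orientation: [1.208, 2.9, -0.0]
force: [1.6, 0.8, 3.5]
opening: 0.0178
```

```bash
python3 st.py
```

```text
t 9.3 pos [ 0.5547 -0.0522  0.1257] knob yaw-0.06 -0.8492 F [1.6065 0.8209 3.4749] tool xy F [np.float64(-0.55), np.float64(1.72)] Tq [-0.011  -0.4143  0.1695] open 0.0178
```

Emit:
move_arm(
  series=[
    [0,0.002,-0.005,0,0,0.005,-1],
    [0,0.002,-0.005,0,0,0.01,-1],
    [0,0.002,-0.005,0,0,0.01,-1],
  ],
)

```text
t: 9.6
tool_pos: [0.5547, -0.0521, 0.1258]
orientation: [-1.253, -2.881, 0.0]
force: [3.0, -1.7, -0.5]
opening: 0.0181
```

```bash
python3 st.py
```

```text
t 9.6 pos [ 0.5547 -0.0521  0.1258] knob yaw-0.06 -0.8807 F [ 3.0238 -1.7026 -0.5331] tool xy F [np.float64(-3.31), np.float64(1.05)] Tq [-0.354  -0.6939  0.1237] open 0.0181
```

Emit:
move_arm(
  series=[
    [0,0,0,0,0,0.005,-1],
    [0,0,0,0,0,0.01,-1],
    [0,0,0,0,0,0.01,-1],
  ],
)

```text
t: 9.9
tool_pos: [0.5546, -0.0522, 0.1258]
orientation: [-1.298, -2.861, 0.001]
force: [3.1, -2.0, -2.8]
opening: 0.0178
```

```bash
python3 st.py
```

```text
t 9.9 pos [ 0.5546 -0.0522  0.1258] knob yaw-0.06 -0.9122 F [ 3.0612 -1.9537 -2.7687] tool xy F [np.float64(-3.49), np.float64(1.02)] Tq [-0.4891 -0.771   0.1329] open 0.0178
```

Emit:
move_arm(
  series=[
    [-0.003,0.001,0.003,0,0,0.005,-1],
    [-0.003,0.001,0.003,0,0,0.01,-1],
    [-0.003,0.001,0.003,0,0,0.01,-1],
  ],
)

```text
t: 10.2
tool_pos: [0.5548, -0.0521, 0.1258]
orientation: [-1.343, -2.84, 0.0]
force: [0.3, -0.5, 0.6]
opening: 0.0181
```

```bash
python3 st.py
```

```text
t 10.2 pos [ 0.5548 -0.0521  0.1258] knob yaw-0.06 -0.9434 F [ 0.2846 -0.5239  0.5986] tool xy F [np.float64(-0.59), np.float64(-0.11)] Tq [-0.3753 -0.0058  0.1953] open 0.0181
```

Emit:
move_arm(
  series=[
    [0,0,0,0,0,0.005,-1],
    [0,0,0,0,0,0.01,-1],
    [0,0,0,0,0,0.01,-1],
  ],
)

```text
t: 10.5
tool_pos: [0.5548, -0.0521, 0.1257]
orientation: [-1.387, -2.818, 0.0]
force: [-1.1, -0.6, 2.1]
opening: 0.0183
```

```bash
python3 st.py
```

```text
t 10.5 pos [ 0.5548 -0.0521  0.1257] knob yaw-0.06 -0.9748 F [-1.1417 -0.609   2.1117] tool xy F [np.float64(0.21), np.float64(-1.28)] Tq [-0.4021  0.2584  0.2173] open 0.0183
```

Emit:
move_arm(
  series=[
    [0,-0.001,-0.002,0,0,0.005,-1],
    [0,-0.001,-0.002,0,0,0.01,-1],
    [0,-0.001,-0.002,0,0,0.01,-1],
  ],
)

```text
t: 10.8
tool_pos: [0.5548, -0.0522, 0.1258]
orientation: [-1.431, -2.796, 0.0]
force: [-1.2, -1.1, 1.2]
opening: 0.0179
```

```bash
python3 st.py
```

```text
t 10.8 pos [ 0.5548 -0.0522  0.1258] knob yaw-0.06 -1.0062 F [-1.2063 -1.0836  1.1813] tool xy F [np.float64(-0.17), np.float64(-1.61)] Tq [-0.3883  0.1469  0.1586] open 0.0179
```

Emit:
move_arm(
  series=[
    [0,0,0,0,0,0.005,-1],
    [0,0,0,0,0,0.01,-1],
    [0,0,0,0,0,0.01,-1],
  ],
)

```text
t: 11.1
tool_pos: [0.5548, -0.0522, 0.1258]
orientation: [-1.475, -2.773, 0.0]
force: [-1.7, -2.7, -0.2]
opening: 0.018
```

```bash
python3 st.py
```

```text
t 11.1 pos [ 0.5548 -0.0522  0.1258] knob yaw-0.06 -1.0377 F [-1.7288 -2.6887 -0.1508] tool xy F [np.float64(-1.26), np.float64(-2.94)] Tq [-0.4551  0.2538  0.1505] open 0.018
```

Emit:
move_arm(
  series=[
    [-0.001,-0.003,0,0,0,0.005,-1],
    [-0.001,-0.003,0,0,0,0.01,-1],
    [-0.001,-0.003,0,0,0,0.01,-1],
  ],
)

```text
t: 11.4
tool_pos: [0.5548, -0.0523, 0.1258]
orientation: [-1.519, -2.75, -0.0]
force: [-0.3, -0.1, -1.3]
opening: 0.0183
```

```bash
python3 st.py
```

```text
t 11.4 pos [ 0.5548 -0.0523  0.1258] knob yaw-0.06 -1.069 F [-0.2857 -0.0727 -1.3075] tool xy F [np.float64(0.09), np.float64(-0.28)] Tq [-0.1704  0.1373  0.1386] open 0.0183
```

Emit:
move_arm(
  series=[
    [0,0,0,0,0,0.005,-1],
    [0,0,0,0,0,0.01,-1],
    [0,0,0,0,0,0.01,-1],
  ],
)

```text
t: 11.7
tool_pos: [0.5547, -0.0524, 0.1258]
orientation: [-1.562, -2.726, -0.0]
force: [-1.0, -0.1, -0.9]
opening: 0.0181
```

```bash
python3 st.py;  python3 - <<'E'
from plant import *
import cv2
a=read_camera("scene")["frame"][:,:,::-1][150:315,260:460]; cv2.imwrite("pics/s4.png",cv2.resize(a,None,fx=3.6,fy=3.6,interpolation=2))
E
```

```text
t 11.7 pos [ 0.5547 -0.0524  0.1258] knob yaw-0.06 -1.1005 F [-0.9911 -0.1432 -0.938 ] tool xy F [np.float64(0.38), np.float64(-0.93)] Tq [-0.0198  0.0718  0.1423] open 0.0181
```

View pics/s4.png

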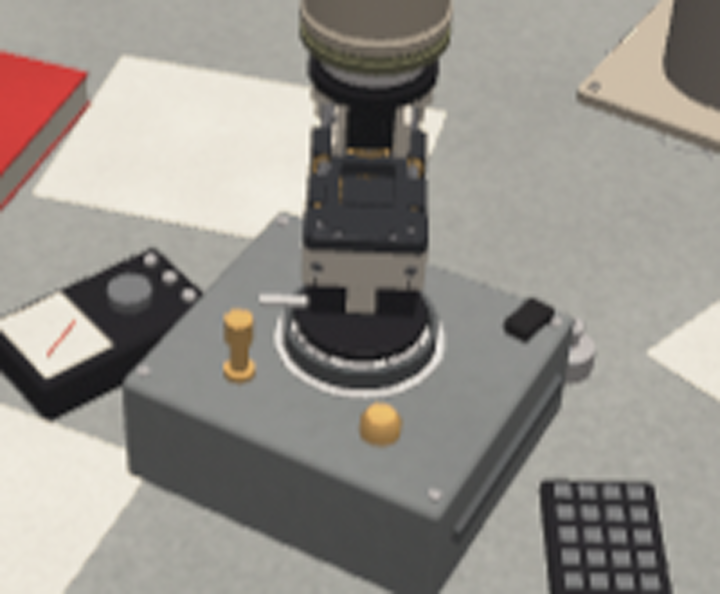

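The pointer tip, at (262,298), has turned past the tall post and the disc is still up on the rim. I'll keep feeling for the notch.

Emit:
move_arm(
  series=[
    [0,-0.001,0,0,0,0.005,-1],
    [0,-0.001,0,0,0,0.01,-1],
    [0,-0.001,0,0,0,0.01,-1],
  ],
)

```text
t: 12.05
tool_pos: [0.5547, -0.0524, 0.1259]
orientation: [-1.604, -2.701, -0.0]
force: [1.0, 0.5, -2.5]
opening: 0.0182
```

```bash
python3 st.py
```

```text
t 12.05 pos [ 0.5547 -0.0524  0.1259] knob yaw-0.06 -1.1319 F [ 0.985   0.4695 -2.5491] tool xy F [np.float64(-0.06), np.float64(1.09)] Tq [ 0.049  -0.0706  0.1256] open 0.0182
```

Emit:
move_arm(
  series=[
    [0,0,0,0,0,0.005,-1],
    [0,0,0,0,0,0.01,-1],
    [0,0,0,0,0,0.01,-1],
  ],
)

```text
t: 12.35
tool_pos: [0.5547, -0.0524, 0.1259]
orientation: [-1.647, -2.676, -0.0]
force: [0.5, 0.9, -3.2]
opening: 0.0181
```

```bash
python3 st.py
```

```text
t 12.35 pos [ 0.5547 -0.0524  0.1259] knob yaw-0.06 -1.1633 F [ 0.5128  0.9142 -3.1655] tool xy F [np.float64(0.58), np.float64(0.87)] Tq [ 0.0633 -0.056   0.0996] open 0.0181
```

Emit:
move_arm(
  series=[
    [0,0,0.004,0,0,0.005,-1],
    [0,0,0.004,0,0,0.01,-1],
    [0,0,0.004,0,0,0.01,-1],
  ],
)

```text
t: 12.65
tool_pos: [0.5547, -0.0524, 0.1257]
orientation: [1.688, 2.649, 0.0]
force: [-1.1, 2.3, 0.1]
opening: 0.0181
```

```bash
python3 st.py
```

```text
t 12.65 pos [ 0.5547 -0.0524  0.1257] knob yaw-0.06 -1.1947 F [-1.0785  2.2994  0.0854] tool xy F [np.float64(2.54), np.float64(-0.01)] Tq [0.1855 0.2305 0.1354] open 0.0181
```

Emit:
move_arm(
  series=[
    [0,0,0,0,0,0.005,-1],
    [0,0,0,0,0,0.01,-1],
    [0,0,0,0,0,0.01,-1],
  ],
)

```text
t: 12.95
tool_pos: [0.5547, -0.0525, 0.1255]
orientation: [-1.73, -2.622, -0.0]
force: [-1.0, 2.2, 1.3]
opening: 0.0179
```

```bash
python3 st.py
```

```text
t 12.95 pos [ 0.5547 -0.0525  0.1255] knob yaw-0.06 -1.2262 F [-0.9936  2.2113  1.2672] tool xy F [np.float64(2.42), np.float64(-0.04)] Tq [0.2054 0.1717 0.1628] open 0.0179
```

Emit:
move_arm(
  series=[
    [0.002,0,0,0,0,0.005,-1],
    [0.002,0,0,0,0,0.01,-1],
    [0.002,0,0,0,0,0.01,-1],
  ],
)

```text
t: 13.25
tool_pos: [0.5545, -0.0525, 0.1249]
orientation: [-1.771, -2.595, 0.0]
force: [3.7, -0.6, -6.7]
opening: 0.0181
```

```bash
python3 st.py
```

```text
t 13.25 pos [ 0.5545 -0.0525  0.1249] knob yaw-0.06 -1.2579 F [ 3.7152 -0.5549 -6.6592] tool xy F [np.float64(-1.87), np.float64(3.26)] Tq [-0.1246 -0.527   0.0153] open 0.0181
```

The tooth dropped: Fz went to −6.7 N, z fell 0.6 mm and the torque is gone. I'll move slightly towards the notch centre and lower it.

Emit:
move_arm(
  series=[
    [0,0,0.01,0,0,0.003,-1],
    [0,0,0.02,0,0,0.006,-1],
    [0,0,0.03,0,0,0.006,-1],
    [0,0,0.03,0,0,0.006,-1],
  ],
)

```text
t: 13.65
tool_pos: [0.5546, -0.0525, 0.1223]
orientation: [-1.794, -2.579, 0.0]
force: [2.5, -1.0, -7.0]
opening: 0.018
```

```bash
python3 st.py
```

```text
t 13.65 pos [ 0.5546 -0.0525  0.1223] knob yaw-0.06 -1.2757 F [ 2.5226 -1.029  -6.9912] tool xy F [np.float64(-1.84), np.float64(2.01)] Tq [-0.2549 -0.3975 -0.0858] open 0.018
```

In the notch, with z down 3.5 mm, the spring pulling and little torque. I'll keep lowering, then open gently.

Emit:
move_arm(
  series=[
    [0,0,0.01,0,0,0,-1],
    [0,0,0.02,0,0,0,-1],
    [0,0,0.03,0,0,0,-1],
    [0,0,0.03,0,0,0,-1],
  ],
)

```text
t: 14.05
tool_pos: [0.5546, -0.0525, 0.1194]
orientation: [1.794, 2.579, -0.0]
force: [2.4, -2.5, -5.3]
opening: 0.0176
```

```bash
python3 st.py
```

```text
t 14.05 pos [ 0.5546 -0.0525  0.1194] knob yaw-0.06 -1.2756 F [ 2.3714 -2.4671 -5.3011] tool xy F [np.float64(-3.14), np.float64(1.37)] Tq [-0.4514 -0.305   0.0264] open 0.0176
```

Emit:
move_arm(
  series=[
    [0,0,0,0,0,0,-0.1],
    [0,0,0,0,0,0,-0.1],
    [0,0,0,0,0,0,-0.1],
    [0,0,0,0,0,0,-0.1],
    [0,0,0,0,0,0,-0.1],
  ],
)

```text
t: 14.55
tool_pos: [0.5547, -0.0523, 0.1197]
orientation: [1.794, 2.579, 0.0]
force: [-0.3, -0.1, -0.4]
opening: 0.0417
```

Emit:
move_arm(
  series=[
    [0,0,-0.3,0,0,0,-0.1],
    [0,0,-0.6,0,0,0,-0.1],
    [0,0,-0.9,0,0,0,-0.1],
    [0,0,-1,0,0,0,-0.1],
    [0,0,-1,0,0,0,-0.1],
  ],
)

```text
t: 15.05
tool_pos: [0.5557, -0.0525, 0.2213]
orientation: [1.792, 2.576, 0.002]
force: [0.4, 0.4, 0.2]
opening: 0.0418
```

Emit:
move_arm(
  series=[
    [-0.4,0,-0.4,0,0,0,-0.1],
    [-0.8,0,-0.8,0,0,0,-0.1],
    [-1,0,-0.9,0,0,0,-0.1],
    [-1,0,-0.9,0,0,0,-0.1],
  ],
)

```text
t: 15.45
tool_pos: [0.5906, -0.1496, 0.3105]
orientation: [1.796, 2.574, -0.0]
force: [0.4, 0.2, 0.3]
opening: 0.042
```

```bash
python3 st.py;  python3 - <<'E'
from plant import *
import cv2
f=read_camera("scene")["frame"][:,:,::-1]; cv2.imwrite("pics/s5f.png",f); a=f[205:315,285:435]; cv2.imwrite("pics/s5.png",cv2.resize(a,None,fx=5,fy=5,interpolation=2))
E
```

```text
t 15.45 pos [ 0.5906 -0.1496  0.3105] knob yaw-0.06 -1.2787 F [0.4018 0.184  0.2659] tool xy F [np.float64(0.03), np.float64(0.44)] Tq [-0.0149  0.0758  0.0037] open 0.042
```

View pics/s5.png

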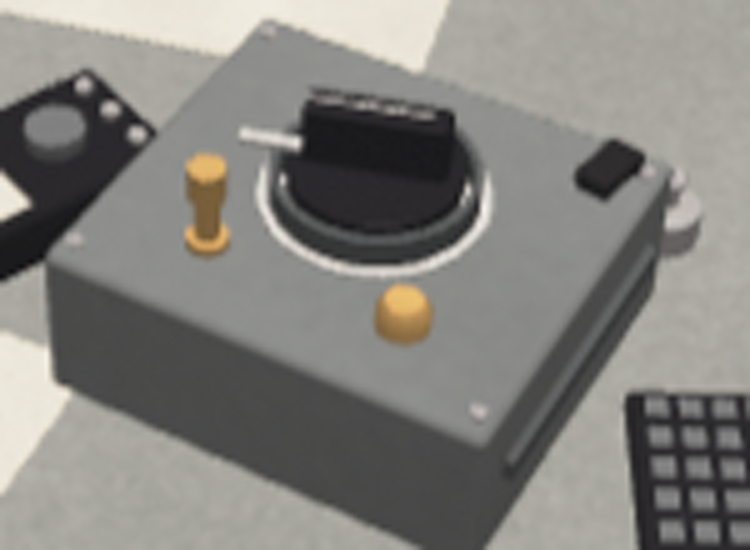

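View pics/s5f.png

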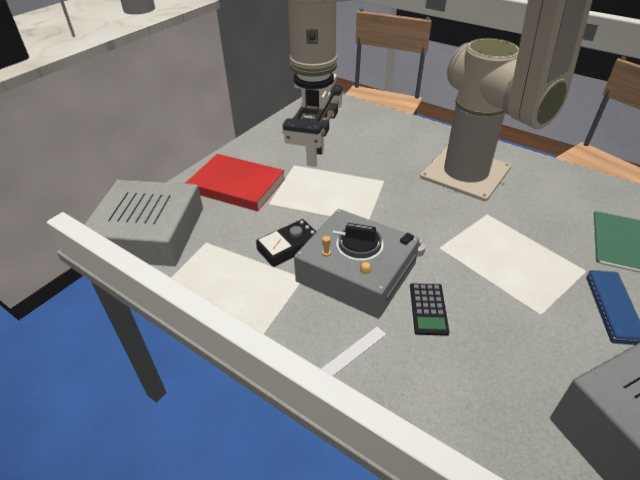

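```bash
python3 - <<'E'
from plant import *
from h import *
S=read_camera("scene")
for z in(.114,.121):
  for a in (-1.24,-1.275):
    p=proj(S,[.554+.066*np.cos(.06+a),-.0523+.066*np.sin(.06+a),z])[0]; print(z,a,((p-[285,205])+.5)*5-.5)
E
```

```text
0.114 -1.24 [240.96615829 139.92906476]
0.114 -1.275 [242.04437372 136.78832845]
0.121 -1.24 [240.99609749 128.83777342]
0.121 -1.275 [242.07870115 125.70008623]
```

The pointer tip appears at (241,133). At the start its true height read about 2 mm above the 0.114 I assumed, so this fits the home position and not the rim position (126). The disc rim marks also match the starting picture. I'm handing in.

```bash
python3 - <<'E'
from plant import *
print(close_job())
E
```

```text
the job is handed in; nothing more can be done
None
```

I switched the knob to the tall post's notch and handed the job in at about 15.5 s of the 53 s. `close_job()` gives no verdict.

**What I did:** I gripped the bar, pulled the knob up about 10 mm and turned it clockwise, towards the tall post on the robot's right (−y). At about −0.6 rad I set the tooth on the rim and felt along in 0.03 rad steps. It dropped in at about −1.26 rad. I nudged it to −1.275, lowered it with the spring, let go and backed away.

**Last checks:**
- **Drop:** z fell from 0.1255 to 0.1194 m. It was 0.119 m when first gripped at home, so it was within about half a millimetre of home before release.
- **Pictures:** the disc sits flush in its collar, as at the start. The pointer lies past the tall post, and nothing else on the bench looks moved.
- **Forces:** the wrist readings at the end of each move were small, about 9 N at most vertically. The arm is clear and its force reads about zero.
- **Weakest check:** the pointer tip appeared at row 133 in the enlarged scene picture. My calculation gave about 137 for home and 126 for the rim. It is nearer home, and the difference matches a roughly 2 mm height offset I saw at the start, but it is not exact.

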